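# Rebuild the cone-washer spring pack of an engraver's turntable

### The job

Finish the spring pack on the turntable's upright arbor, which already carries one large steel cone washer with its wide rim down. Thread on the large steel cone washer that lies wide side up (its blue-black hollow showing), just as it lies, so that the two narrow ends meet; then, on top of it, the large one that lies wide side down, also as it lies, so that the faces alternate. Leave both sitting level in the stack and let go; the flat copper ring and the small cone washer are not part of it.

Things in the scene. Friction and masses are not known exactly. Their poses are not given: they have to be found in the camera images.
- arbor: Fixed turntable hub: green foot 104 mm across, steel seat 60 mm across (top at 24 mm), upright brass arbor 12 mm in diameter, tapering from 71 mm height to a 6 mm tip at 80 mm. A like cone washer is fixed on the seat, wide rim down, from 24 to 38 mm; so the next washer's underside comes to 38 mm and the last one's to 52 mm. Origin: arbor axis at bench level; z up.
- dish_washer: Large steel cone washer (conical spring washer, open bore): 56 mm outer diameter, 24 mm bore, 14 mm high, rim band 7.5 mm tall, narrow end 34 mm across; bright outside, hollow face blue-black. Lies like a saucer, wide rim UP: rim band 6.5 to 14 mm above the bench. Origin: on its axis at its underside (narrow end); z up. 0.1 kg. Goes on first.
- dome_washer: Large steel cone washer (conical spring washer, open bore): 56 mm outer diameter, 24 mm bore, 14 mm high, rim band 7.5 mm tall, narrow end 34 mm across; bright outside, hollow face blue-black. Lies like an upturned saucer, wide rim DOWN: rim band 0 to 7.5 mm above the bench. Origin: on its axis at its underside (wide rim); z up. 0.1 kg. Goes on second.
There are look-alikes about, which are no part of the job. Leave any turquoise or yellow look-alike of the dish_washer alone.

How it is judged:
By the outcome, as a careful person would: the job done as asked, in the order asked, and still so for the second after the job is handed in, with the robot touching nothing.
It also fails if it takes over 56 s, if anything falls off the work surface, if the arm or the gripper's body presses on something with over 40 N, if the wrist force passes 120 N, or if a joint passes its speed limit or range.

### The arm

A 7-joint arm with a two-finger parallel gripper is mounted at the origin on the work surface. World frame = base frame: x ahead of the robot, y to its left, z up, the work surface at z = 0. Lengths are in m, angles in rad, forces in N, time in s.
With the tool pointing down it reaches from about 0.4 to 0.9 m from the base axis. Payload 5.6 kg.
Tool frame: the origin (TCP) lies midway between the tips of the shut fingers; the grasp point (between the pads) lies 19 mm behind it; z points along the fingers, y is the direction in which the jaws open and shut (so a half turn about z gives the same grasp; the last joint's range is limited). The gripper opens to 92 mm and grips with 3 to 60 N. Pads are 20 mm wide; open, the fingers measure 128 mm over their backs; the gripper's body (75 mm by 189 mm) begins 69 mm behind the grasp point.
Start: joints at [-0.043, 0.468, -0.012, 1.603, 0.006, 1.071, -0.056], TCP at [0.65, -0, 0.215] pointing down, gripper open.
Joint ranges: [-2.53, 2.53], [-0.31, 2.02], [-1.57, 1.55], [0.28, 2.44], [-1.29, 4.43], [0.15, 1.84], [-2.92, 2.92]. Speed limits (rad/s): [2.57, 2.57, 3.14, 3.14, 3.14, 3.14, 3.14].

### API

Orientations are given as a rotation vector (axis times angle).
In Python, from rig import ctrl, effector, kin, state, vision, ticket gives the robot as it stands. Calls block until the motion is done:
- ctrl.move_to(position, orientation): joint-space move of the TCP to a pose.
- ctrl.move_l(position, attitude=None, vel=0.15): straight line of the TCP; attitude=None keeps the orientation; vel is the mean speed in m/s.
- ctrl.goto_joints(angles): joint-space move.
- effector.gripper_to(opening, f_grip=None): opening from 0.0 (shut) to 1.0 (fully open); f_grip is the grip in N (None keeps the last); returns when the fingers have stopped.
- ctrl.sleep(seconds).
- kin.inverse_kinematics(position, orientation): joint angles nearest the present ones, or None.
- state(): the state.
- vision.capture(name): name is "scene" or "side" or "wrist"; returns a dict with "image" (384x512x3 uint8, red, green, blue), "K" (3x3 intrinsics, pixels), "distortion" ([k1, k2, p1, p2, k3] as OpenCV has them; the pictures are not rectified), "position" and "rotation" of the camera in the world. Camera axes: x right, y down, z forward; pixel columns grow to the right and rows downward; lengths in m; the calibration is good to about 2 mm. A picture is of the moment at which its call begins. There is no depth.
A pose or a line that the arm cannot do raises ctrl.MotionError and nothing moves.
- ticket.finish_job(): hands the job in, once; it reports no verdict.
The state is a dict: "time": time; "q": joint angles; "qd": joint speeds; "effort": joint torques, N m; "ee_pos": TCP position; "tcp_rot": TCP orientation; "contact_force": force on the tool from outside, world axes, zero at the start; "wrist_torque": the same for the moment, N m; "opening": opening from 0.0 (shut) to 1.0 (fully open).
Only numpy, scipy, OpenCV 4.12 (cv2) and the standard library are available. Lean on these libraries where they do the work, as an engineer would, in place of code of your own. Each camera call takes 0.05 s, during which the arm holds its last target. There are 200 camera calls.

## Working session

There is one attempt and no reset: what is moved stays moved. The work goes in short steps, each a Python script; the robot and the scene stay as the last script left them, time stands still between calls to the robot, and variables do not carry over. Pictures are saved under pics/ and viewed, about 8 in all and at most 12, crops included, and the job is handed in when it is done.

```bash
mkdir -p pics; ls; python3 - <<'E'
from rig import *
import cv2,json,numpy as np
for n in("scene","side","wrist"):
    c=vision.capture(n); cv2.imwrite(f"pics/{n}0.png",c["image"][:,:,::-1])
    print(n,np.round(c["K"],1).tolist(),np.round(c["distortion"],3),np.round(c["position"],3),np.round(c["rotation"],3).tolist())
print(state())
E
```

```text
pics
scene [[452.9, 0.0, 253.7], [0.0, 452.9, 190.6], [0.0, 0.0, 1.0]] [0.05 0.   0.   0.   0.  ] [ 1.321 -0.333  0.867] [-2.002, -1.423, 0.562]
side [[368.7, 0.0, 251.5], [0.0, 368.7, 194.4], [0.0, 0.0, 1.0]] [-0.051  0.     0.     0.     0.   ] [0.139 0.314 0.72 ] [-1.166, 2.448, -0.904]
wrist [[267.0, 0.0, 256.7], [0.0, 267.0, 190.3], [0.0, 0.0, 1.0]] [-0.054  0.     0.     0.     0.   ] [0.649 0.073 0.385] [2.874, -0.0, -0.003]
{'time': 0.15, 'q': array([-0.04299385,  0.46818447, -0.01157931,  1.60340112,  0.00598558,
        1.07134221, -0.05630893]), 'qd': array([ 0.00086905, -0.0016176 ,  0.00010136, -0.00133478, -0.00162794,
        0.00065079,  0.00010635]), 'effort': array([ 5.41294467e-04, -5.20952761e+01, -1.22385321e-02, -2.43975341e+01,
       -5.66028839e-02,  1.53196411e-02,  8.68381130e-05]), 'ee_pos': array([ 6.49573881e-01, -7.70983934e-05,  2.13857448e-01]), 'tcp_rot': array([-2.22096192e+00, -2.22072177e+00,  1.54980066e-03]), 'contact_force': array([ 0.65212276,  0.12805551, -0.22229217]), 'wrist_torque': array([-0.00469133, -0.00687117,  0.0106071 ]), 'opening': 0.9997635912977045}
```

View pics/scene0.png

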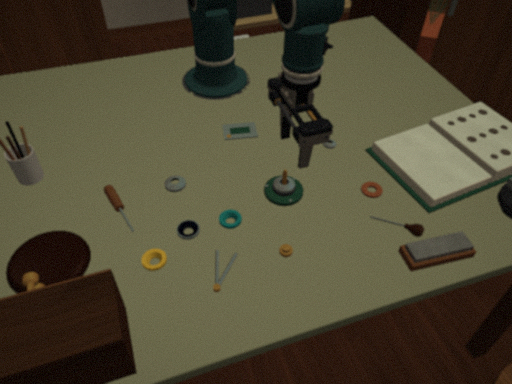

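View pics/side0.png

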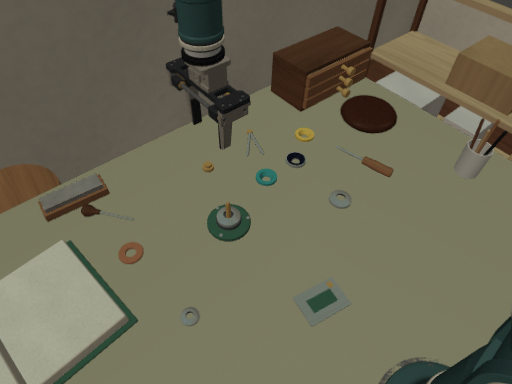

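View pics/wrist0.png

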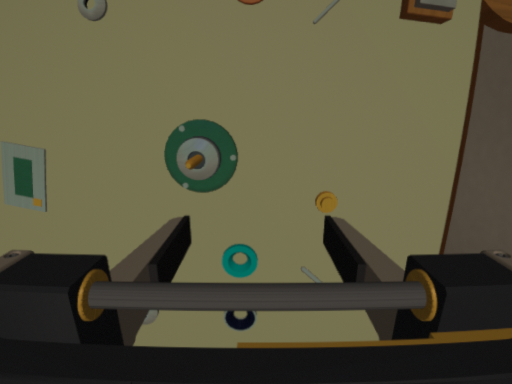

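The scene view shows the dish at (188,229), the dome at (176,183), the arbor at (284,188), turquoise and yellow look-alikes at (230,218) and (153,259), copper at (371,189), and the small washer at (329,143). In the side view the dish is at (296,159), the dome at (340,199) and the arbor foot at (229,222). The wrist camera shows the arbor at (200,157), with the dish at (240,317) behind the bar.

```bash
cat > h.py <<'E'
from rig import *
import cv2,numpy as np
from scipy.spatial.transform import Rotation as R
def ray(c,uv):
    p=cv2.undistortPoints(np.array([[uv]],float),np.array(c["K"]),np.array(c["distortion"]))[0,0]
    return np.array(c["position"]),R.from_rotvec(c["rotation"]).apply([p[0],p[1],1])
def onplane(c,uv,z):
    o,d=ray(c,uv); return (o+d*(z-o[2])/d[2])[:2]
def proj(c,P):
    Rm=R.from_rotvec(c["rotation"]).as_matrix().T
    return cv2.projectPoints(np.array(P,float).reshape(-1,3),cv2.Rodrigues(Rm)[0],-Rm@np.array(c["position"]),np.array(c["K"]),np.array(c["distortion"]))[0][:,0]
def rot(a):  # tool down, jaws along direction a (from world x)
    return (R.from_euler('z',a)*R.from_rotvec([-2.2214415,-2.2214415,0])).as_rotvec()
E
python3 - <<'E'
from h import *
px=dict(dish=((188,229),(296,159),.010),dome=((176,183),(340,199),.007),teal=((230,218),(266,177),.007),yellow=((153,259),(305,134),.007),foot=((284,190),(229,222),.01),small=((329,143),(190,316),.003),copper=((371,189),(131,253),.003))
S=vision.capture("scene");D=vision.capture("side")
for k,(a,b,z) in px.items(): print(k,onplane(S,a,z).round(3),onplane(D,b,z).round(3))
w=vision.capture("wrist"); print(onplane(w,(201,156),.008))
print("wrist fwd",R.from_rotvec(w["rotation"]).apply([0,0,1]),"rel",w["position"]-state()["ee_pos"])
E
```

```text
dish [ 0.62  -0.248] [ 0.618 -0.25 ]
dome [ 0.454 -0.24 ] [ 0.447 -0.24 ]
teal [ 0.617 -0.141] [ 0.621 -0.143]
yellow [ 0.677 -0.343] [ 0.68  -0.346]
foot [0.574 0.021] [0.564 0.023]
small [0.434 0.22 ] [0.432 0.22 ]
copper [0.639 0.243] [0.637 0.243]
[0.56974425 0.02049791]
wrist fwd [-0.00106601 -0.2639203  -0.9645439 ] rel [-0.00060087  0.0732528   0.17071844]
```

```bash
cat >> h.py <<'E'
def circ(c,xy,z,diam,name):
    """outer contour near xy -> circle on plane z; bench is removed by colour"""
    im=cv2.cvtColor(c["image"],cv2.COLOR_RGB2BGR); lab=cv2.cvtColor(cv2.GaussianBlur(im,(3,3),0),cv2.COLOR_BGR2LAB).astype(float)
    u,v=proj(c,[*xy,z])[0]; s=np.linalg.norm(proj(c,[xy[0]+diam,xy[1],z])[0]-(u,v))
    x0,x1,y0,y1=[int(max(0,t)) for t in(u-s,u+s,v-s,v+s)]
    sub=lab[y0:y1,x0:x1]; med=np.median(sub.reshape(-1,3),0)
    m=(np.linalg.norm((sub-med)*[.5,1,1],axis=2)>9).astype(np.uint8)*255
    m=cv2.morphologyEx(m,cv2.MORPH_OPEN,np.ones((3,3)))
    cs=cv2.findContours(m,cv2.RETR_EXTERNAL,cv2.CHAIN_APPROX_NONE)[0]
    cs=[k for k in cs if cv2.contourArea(k)>.2*s*s]
    k=min(cs,key=lambda k:np.linalg.norm(k.mean((0,1))+(x0,y0)-(u,v)))
    k=cv2.convexHull(k)[:,0]+(x0,y0)
    P=np.array([onplane(c,p,z) for p in k],np.float32)
    e=cv2.fitEllipse(P*1000)
    cv2.polylines(im,[k.reshape(-1,1,2)],1,(0,0,255),1); cv2.imwrite(f"pics/{name}.png",im)
    print(name,"centre",np.round(np.array(e[0])/1000,4),"axes",np.round(e[1],1),"px",k.mean(0).round())
    return np.array(e[0])/1000
E
python3 - <<'E'
from h import *
ctrl.move_to([.62,-.293,.17],rot(0)); print(state()["ee_pos"],state()["time"])
c=vision.capture("wrist"); circ(c,(.619,-.249),.012,.056,"dish1")
print(kin.inverse_kinematics([.45,-.24,.002],rot(0)))
E
```

```text
[ 0.62111475 -0.29057007  0.17021781] 1.4417
dish1 centre [ 0.6198 -0.2492] axes [55.6 55.6] px [255. 145.]
[ 0.39686966  0.56687442  0.03365433  2.06976043 -0.03732154  0.50550941
  0.45792019]
```

View pics/dish1.png

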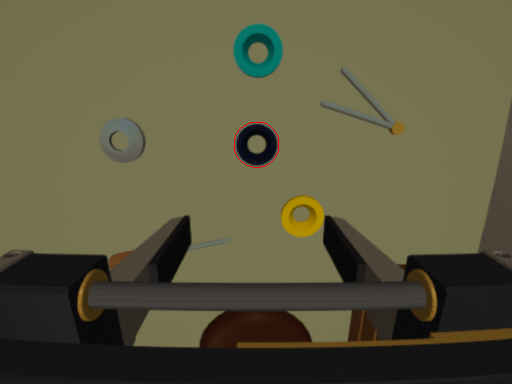

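The dish is at pixel (257,145) and measures 55.6 mm across, which matches the given size. The nearest divider tip, at (323,103), is clear of the jaws. Grasping it now.

```bash
python3 - <<'E'
from h import *
x,y=.6198,-.2492
ctrl.move_to([x,y,.06],rot(0)); ctrl.move_l([x,y,.004],vel=.08); ctrl.sleep(.2)
s=state(); print(s["ee_pos"],s["contact_force"])
effector.gripper_to(.4,25); s=state(); print("open",s["opening"]*92,s["ee_pos"])
ctrl.move_l([x,y,.12],vel=.15); ctrl.sleep(.2); s=state(); print("open",s["opening"]*92,s["contact_force"],s["ee_pos"])
ctrl.move_to([.568,-.035,.2],rot(0)); ctrl.sleep(.4)
c=vision.capture("wrist"); print(state()["ee_pos"],state()["time"])
circ(c,(.568,.021),.008,.104,"foot1")
cv2.imwrite("pics/w2.png",c["image"][:,:,::-1])
E
```

```text
[ 0.62023343 -0.24934251  0.00464562] [ 0.70264798 -0.58923706 -0.84391972]
open 54.92550864854462 [ 0.61989896 -0.24919388  0.00404062]
open 54.9302480096488 [-0.18564473 -0.295719   -1.25110718] [ 0.61916848 -0.24898602  0.11876222]
[ 0.56800128 -0.03547532  0.19973365] 6.2417
foot1 centre [0.5689 0.0196] axes [105.4 105.7] px [259. 129.]
```

View pics/foot1.png

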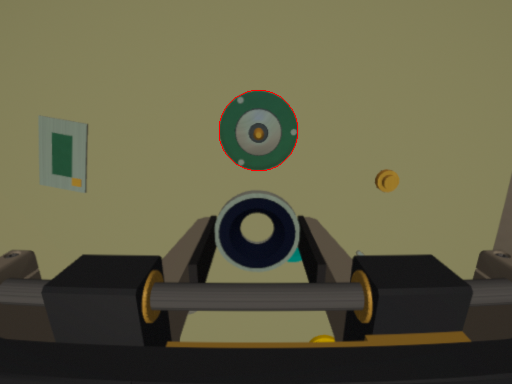

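The foot is centred at pixel (259,130), with its diameter OK. The held dish looks level at (257,231). Next, check its offset, then lower.

```bash
python3 - <<'E'
from h import *
c=vision.capture("wrist"); p=state()["ee_pos"]
print("pred rim",proj(c,[p[0],p[1],p[2]+.010]),"pred tip",proj(c,[.5689,.0196,.08]))
x,y=.5689,.0196
ctrl.move_to([x,y,.13],rot(0)); ctrl.sleep(.2); print(state()["ee_pos"],state()["contact_force"])
ctrl.move_l([x,y,.055],vel=.08)
f0=state()["contact_force"][2]
for z in np.arange(.050,.0405,-.001):
    ctrl.move_l([x,y,z],vel=.05); ctrl.sleep(.05); s=state(); 
    if s["contact_force"][2]-f0>3: break
print(z,s["ee_pos"],s["contact_force"],s["time"])
E
```

```text
pred rim [[257.85013473 233.2986687 ]] pred tip [[258.2672933 135.0706293]]
[0.56998854 0.01830738 0.13132929] [ 0.48321562 -0.05410045  0.13683142]
0.040999999999999995 [0.56896437 0.01960629 0.04189429] [-2.31258229 -0.56724565  6.84115196] 11.025
```

```bash
python3 - <<'E'
from h import *
x,y=.5689,.0196
effector.gripper_to(1.0); print(state()["contact_force"],state()["opening"])
ctrl.move_l([x,y,.13],vel=.15)
ctrl.move_to([.568,-.035,.2],rot(0)); ctrl.sleep(.3)
c=vision.capture("wrist"); im=c["image"][:,:,::-1]; a=cv2.resize(im[80:200,190:330],None,fx=3,fy=3)
ctrl.move_to([.45,-.285,.17],rot(0)); ctrl.sleep(.3)
c=vision.capture("wrist"); print(state()["ee_pos"],state()["time"]); circ(c,(.45,-.24),.005,.056,"dome1")
b=cv2.imread("pics/dome1.png")[60:240,130:380]; b=cv2.resize(b,None,fx=360/180,fy=360/180)
o=np.zeros((360,a.shape[1]+b.shape[1]-0,3),np.uint8); o[:,:a.shape[1]]=a; o[:,a.shape[1]:]=b
o=cv2.resize(o,None,fx=.85,fy=.85); cv2.imwrite("pics/ab.png",o); print(o.shape)
E
```

```text
[-0.8738951   0.12957824  0.60997299] 0.9973225540491091
[ 0.45047527 -0.28436508  0.17000839] 14.6833
dome1 centre [ 0.4504 -0.2444] axes [54.8 56.2] px [257. 144.]
(306, 782, 3)
```

View pics/ab.png

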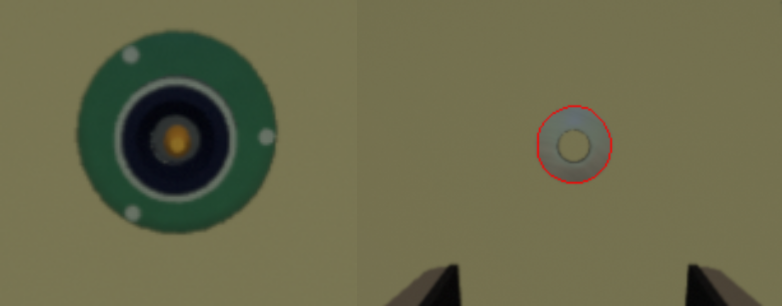

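The dish sits concentric, hollow up, with an even blue-black ring around the arbor. The dome's fit is 55×56 mm, and its centre is at pixel (257,144) in the full picture. Fetching the dome next.

```bash
python3 - <<'E'
from h import *
x,y=.4504,-.2444
ctrl.move_to([x,y,.06],rot(0)); ctrl.move_l([x,y,.002],vel=.08); ctrl.sleep(.3)
s=state(); print(s["ee_pos"],s["contact_force"])
effector.gripper_to(.4,25); ctrl.sleep(.1); s=state(); print("open",s["opening"]*92,s["ee_pos"]); zg=s["ee_pos"][2]
ctrl.move_l([x,y,.13],vel=.15); ctrl.move_to([.568,-.035,.2],rot(0)); ctrl.sleep(.4)
s=state(); print("open",s["opening"]*92,s["ee_pos"],"time",s["time"])
c=vision.capture("wrist"); p=s["ee_pos"]; print("pred rim c",proj(c,[p[0],p[1],p[2]-zg]),"bore c",proj(c,[p[0],p[1],p[2]-zg+.014]))
cv2.imwrite("pics/dome2.png",cv2.resize(c["image"][80:300,150:370,::-1],None,fx=2.5,fy=2.5))
E
```

```text
[ 0.45064556 -0.24449227  0.00233437] [0.10725586 0.32538629 0.29598987]
open 54.19690085880513 [ 0.45044671 -0.24442035  0.00199969]
open 54.601165543614684 [ 0.56784399 -0.03564649  0.1999529 ] time 19.5417
pred rim c [[257.76154898 226.20790946]] bore c [[257.83202705 234.70993641]]
```

View pics/dome2.png

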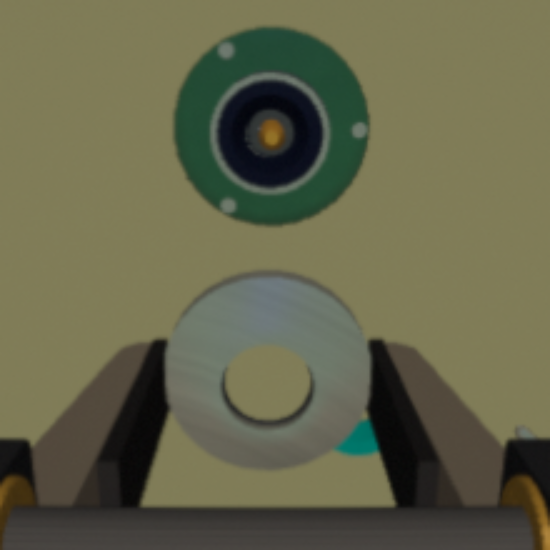

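The held dome looks level. Its bore is at pixel (257,233.6) against (258,234.7) predicted, so within about 1 mm. Lowering with a force check.

```bash
python3 - <<'E'
from h import *
x,y=.5689,.0196
ctrl.move_to([x,y,.13],rot(0)); ctrl.sleep(.2)
ctrl.move_l([x,y,.068],vel=.08)
f0=state()["contact_force"][2]
for z in np.arange(.062,.0525,-.001):
    ctrl.move_l([x,y,z],vel=.05); ctrl.sleep(.05); s=state()
    if s["contact_force"][2]-f0>3: break
print(z,s["ee_pos"],s["contact_force"],s["time"])
if s["ee_pos"][2]<.0565:
    effector.gripper_to(1.0); print(state()["contact_force"])
    ctrl.move_l([x,y,.14],vel=.15); ctrl.move_to([.568,-.045,.2],rot(0)); ctrl.sleep(.3)
    w=vision.capture("wrist")["image"]; d=vision.capture("side")["image"]; e=vision.capture("scene")["image"]
    r=lambda i,k:cv2.resize(i[:,:,::-1],(k,400))
    cv2.imwrite("pics/fin.png",np.hstack([r(w[60:200,195:325],260),r(d[175:245,190:265],265),r(e[150:220,250:320],270)]))
    print(state()["time"],state()["ee_pos"])
E
```

```text
0.05299999999999999 [0.5690454  0.0196221  0.05392692] [-2.32051349  0.17869422  6.58032858] 24.1833
[ 0.1207768  -0.1814285  -0.36234199]
26.5083 [ 0.56782244 -0.0444979   0.19952964]
```

View pics/fin.png

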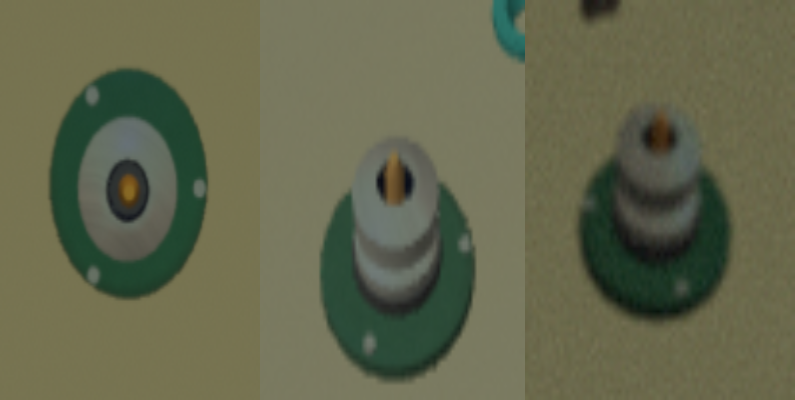

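The stack is level and concentric in all three views. The arbor tip shows through the bore and the faces alternate. Handing in.

```bash
python3 -c "
from rig import *
ticket.finish_job(); print(state()['time'])"
```

```text
the job is handed in; nothing more can be done
the job is handed in; nothing more can be done
```

The spring pack is finished and handed in at about 26.5 s of the 56 s allowed. I threaded the wide-side-up washer onto the arbor first, then the wide-side-down one on top, each the way it lay, and let go of both.

- **Height:** the washers touched down with the tool at 41.9 mm and 53.9 mm, against 42 mm and 54 mm expected. The push on contact was about 7 N each time.
- **Final look:** the wrist, side and scene views all show a level, concentric stack with alternating faces. The arbor tip is central in the bore, and the gripper is clear, about 0.2 m up.
- **Disagreements:** the held dome washer sat about 1 pixel (under 1 mm) from where I predicted at the bore and about 2 pixels at the rim, well within the 6 mm clearance in the bore. No check failed.

I did not touch the copper ring, the small washer or the coloured look-alikes.

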